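Close up the tooling plate against chips

TASK

Close up the tooling plate before the next cut: first push the red-handled plug fully home into the plate's open hole (the one with the red ring), then set the orange snap cap over the steel stud and press it straight down until it clicks. Do not stop at the click: keep pressing so that the black rubber seal under the cap stays squashed, and finish like that, with the gripper still pushing down on the cap. Leave the other things on the bench where they are.

Things in the scene. Friction and masses are not known exactly. Their poses are not given: they have to be found in the camera images.
- plate: Fixed aluminium tooling plate, 100 (x) by 220 (y) by 30 mm high, yaw up to 0.6 rad either way. Origin under its centre, z up. The open hole is at its y +62 mm, the stud at y -62 mm. Between them, at y +4 mm, a black clamp bar across the plate, 26 mm wide and 10 mm high; its screw heads reach 16 mm above the plate.
- hole_mouth (a point): Centre of the mouth of the plate's open hole, on the plate's top face, 30 mm above the bench. The hole is 10 mm wide, goes straight down through the plate, has a 2 mm chamfer and a thin red painted ring around it. Axes are the plate's, z up.
- stud_top (a point): Centre of the flat top of the fixed upright steel stud, 25 mm above the plate (55 mm above the bench), z up. Diameter 24 mm, the topmost 3.5 mm taper to 16 mm. Three sprung brass balls stick out 5.3 mm from its side, 8.4 mm below the top: the cap clicks over them. A black rubber seal, 48 mm wide, surrounds its foot, its top 15 mm below the stud's top when free.
- seal (a joint): How far the sprung rubber seal at the stud's foot is squashed, in m: 0 free, 0.004 fully squashed. It starts to yield at 2 N and takes about 10 N at 0.004, where it stops hard.
- plug_center (a point): Middle, half-way up, of the red-handled plug: 62 mm long, upright, z up, about 40 g. Lower 28 mm: steel pin, 8 mm diameter, tapered tip 31 mm below this point. Upper 34 mm: red round handle, 16 mm diameter, from 3 mm below to 31 mm above this point; its underside rests on what the pin is in. Fully home in the plate, this point is 3 mm above the hole's mouth.
- rack: Fixed wooden block, 70 by 70 by 32 mm high, origin under its centre. The plug starts upright in its central hole, 10 mm wide, with the handle resting on the block's top: lift it 30 mm straight up to clear.
- cap_center (a point): Middle, half-way up, of the orange plastic snap cap: 53 mm tall, about 50 g, upright, round, z up. Below: a skirt 50 mm in diameter and 25 mm high, open underneath (mouth 29 mm). On it: a round grip 24 mm in diameter and 28 mm high. The skirt's flat shoulder is 1.5 mm below this point, the rim 26.5 mm below, the grip's top 26.5 mm above.
- cap: The same cap; origin at the centre of its lower rim. Pressed over the stud, with cap_center this far above stud_top: from 22 to 17 mm the balls resist, at most with 6 to 10 N; from 16 to 12 mm they pull it down (the click, the force drops); at 11.5 mm it rests on the free seal, held on; at 7.5 mm the seal is fully squashed.
- tray: Fixed blue tray, 95 by 95 mm, rim 12 mm high, origin under its centre. The cap starts upright on its floor, 4 mm above the bench.
- holder_center (a point): Bystander: middle of a round steel tool holder, 42 mm in diameter and 56 mm high, standing beyond the plate.
- blank_center (a point): Bystander: middle of a loose aluminium blank with three holes, 50 by 90 by 20 mm, lying to the robot's left.
- brush_grip (a point): Bystander: the handle of a small chip brush lying beyond the plate.
Not all that is in view belongs to the job. Of the things shaped like the part that bears plug_center, the red one is meant. Of the things shaped like the cap, the orange one is meant.

How it is judged:
By the outcome, as a careful person would: the job done as asked, in the order asked, and still so for the second after the job is handed in, while the arm keeps its last pose, push and grip.
It also fails if it takes over 72 s, if anything falls off the work surface, if the arm or the gripper's body presses on something with over 40 N, if the wrist force passes 120 N, or if a joint passes its speed limit or range.

ROBOT

A 6-joint arm with a two-finger parallel gripper is mounted at the origin on the work surface. World frame = base frame: x ahead of the robot, y to its left, z up, the work surface at z = 0. Lengths are in m, angles in rad, forces in N, time in s.
With the tool pointing down it reaches from about 0.425 to 0.95 m from the base axis. Payload 3.5 kg.
Tool frame: the origin (TCP) lies at the very end of the fingers, on their centre line; the grasp point (between the pads) lies 19 mm behind it; z points along the fingers, y is the direction in which the jaws open and shut (so a half turn about z gives the same grasp; the last joint's range is limited). The gripper opens to 85 mm and grips with 20 to 120 N. Pads are 22 mm wide; open, the fingers measure 114 mm over their backs; the gripper's body (76 mm by 85 mm) begins 54 mm behind the grasp point. The pads swing forward as they close: fully open they stand 13 mm farther back than shut.
Start: joints at [1.153, 0.286, 1.577, -0, 1.279, -0.15], TCP at [0.179, 0.651, 0.231] pointing down, gripper open.
Joint ranges: [-2.77, 2.77], [-0.9, 2.22], [0.21, 2.48], [-1.53, 4.67], [0.24, 2.81], [-2.84, 2.84]. Speed limits (rad/s): [2.79, 2.79, 3.14, 3.14, 3.14, 3.14].

INTERFACE

Orientations are given as a unit quaternion [x, y, z, w].
In Python, from plant import ctrl, imaging gives the robot as it stands.
- The arm moves only by the shell command python3 -m creep 'ROWS' [OPENING] [FORCE]. ROWS is JSON, one flat list of numbers, 4 for each row, row after row: the shift along the tool's x, y, z in units of 25 mm (1.0 is 25 mm), then the turn about the tool's z in units of 5 degrees (1.0 is 5 degrees). A call has 1 to 20 rows; each row is the pose to reach, as a shift and turn from the pose commanded when the call began, along the tool's axes at that moment; what a row does not reach only later rows make up. A row lasts 1/12 s, in which the tool goes at most 41.7 mm and 7.16 degrees, less where a joint would pass 70% of its speed; a pose out of reach is approached as far as the arm can. A call with a gripper value outside its range is refused whole. OPENING is the closure in counts, from 0 (fully open) to 255 (shut), set as the call begins (- or left out, the last holds). The fingers move at their own pace and stop on an object; FORCE is the grip in N (left out, the last holds). Time passes only in rows, so rows that repeat a pose let the fingers close. It gives the time, the measured TCP pose, the force and the opening at its end, in the units of the state.
- ctrl.get_state(): the state, without advancing time (a new reading comes with each control period).
- imaging.read_camera(name): name is "side" or "top" or "wrist"; returns the picture (480x640x3 uint8, red, green, blue); there is no depth.
- imaging.camera_info(name): a dict with "intrinsics" (3x3 intrinsics, pixels), "origin" and "attitude" of the camera in the world. Camera axes: x right, y down, z forward; pixel columns grow to the right and rows downward; lengths in m; the calibration is good to about 2 mm. A picture is of the moment at which its call begins: read the wrist's pose just before it. camera_info takes no time and is no camera call; for the wrist camera it gives the pose at the moment of the call.
- ctrl.sign_off(): hands the job in, once; it reports no verdict.
Trained networks look in the newest picture that a camera, given by its name, has taken for a name from the list of things; names that differ only in an ending like _2 or _b are one class to them, and where a whole thing is asked for, a point or a joint stands for the part that bears it (a point fixed in the world has none). Each returns a list of dicts, best first, with "p" (0 to 1); they miss things now and then, are a little off and sometimes report something else, mostly with a low value. They report only what shows in the picture. A call takes as long as a camera call. They do not tell look-alikes from the thing itself.
- imaging.silhouettes(camera, name): "mask" (480x640 bool, what is visible of it) and "uv" ([column, row] in pixels, amid what is visible of it).
The state is a dict: "time": time; "qpos": joint angles; "dq": joint speeds; "joint_efforts": joint torques, N m; "eef_pos": TCP position; "tcp_rot": TCP orientation; "contact_force": force on the tool from outside, world axes, zero at the start; "wrist_torque": the same for the moment, N m; "opening": opening from 0.0 (shut) to 1.0 (fully open).
Only numpy, scipy, OpenCV 4.12 (cv2) and the standard library are available. Lean on these libraries where they do the work, as an engineer would, in place of code of your own. Each camera call takes 0.05 s, during which the arm holds its last target.

## Working session

There is one attempt and no reset: what is moved stays moved. The work goes in short steps, Python scripts to look and compute and a shell command to move; the robot and the scene stay as the last step left them, time stands still between calls to the robot, and variables do not carry over. Pictures are saved under pics/ and viewed, and the job is handed in when it is done.

```bash
ls; mkdir -p pics
python3 - <<'E'
from plant import ctrl, imaging
import cv2
s=ctrl.get_state(); print({k:s[k] for k in('time','eef_pos','tcp_rot','contact_force','opening')})
for c in("side","top"):
    im=imaging.read_camera(c); cv2.imwrite(f"pics/{c}0.png",im[...,::-1]); i=imaging.camera_info(c); print(c,i)
E
```

```text
pics
{'time': 0.0, 'eef_pos': array([0.17829869, 0.65033994, 0.22991824]), 'tcp_rot': array([ 1.33493750e-01,  9.91048941e-01, -1.14243688e-03, -3.32959630e-04]), 'contact_force': array([0.81552728, 0.28106363, 0.13374576]), 'opening': 1.0008299618514849}
side {'intrinsics': array([[435.82115563,   0.        , 322.91405652],
       [  0.        , 435.82115563, 239.8260899 ],
       [  0.        ,   0.        ,   1.        ]]), 'origin': array([ 0.32630975, -0.59256535,  0.50097735]), 'attitude': array([ 0.85493348, -0.1620123 ,  0.09144379, -0.4842301 ])}
top {'intrinsics': array([[439.99016373,   0.        , 317.88564553],
       [  0.        , 439.99016373, 233.34033669],
       [  0.        ,   0.        ,   1.        ]]), 'origin': array([0.53195045, 0.07197224, 0.82277716]), 'attitude': array([-0.69939891,  0.71357384, -0.03296765,  0.02380495])}
```

View pics/top0.png

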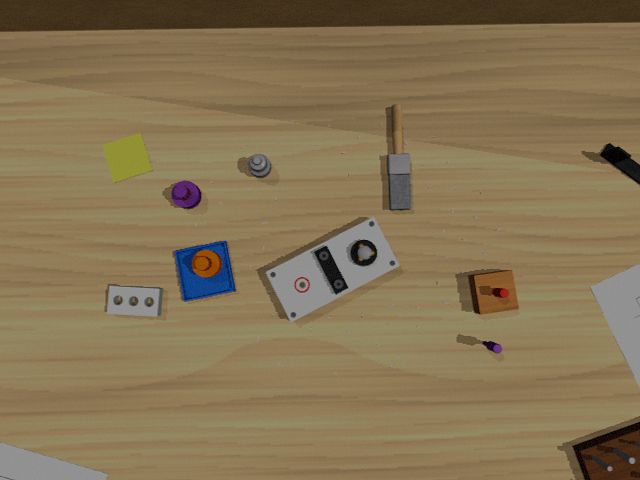

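View pics/side0.png

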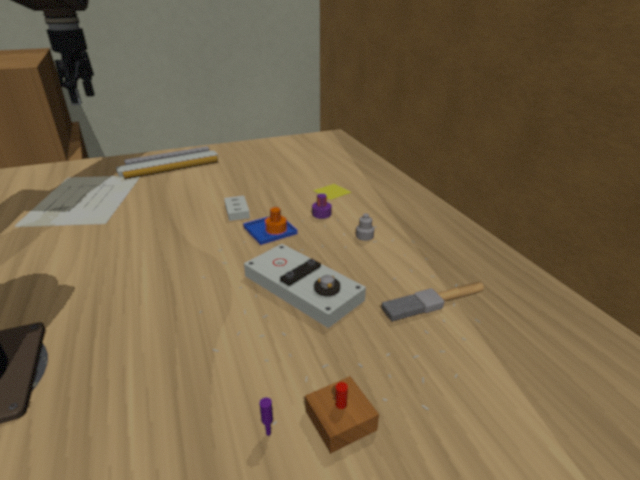

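```bash
cat > h.py <<'E'
import numpy as np, cv2
from scipy.spatial.transform import Rotation as R
from plant import ctrl, imaging
def cam(c):
    i=imaging.camera_info(c); return np.array(i['intrinsics']),np.array(i['origin']),R.from_quat(i['attitude']).as_matrix()
def ray(ci,uv):
    K,o,A=ci; return A@np.linalg.solve(K,[uv[0],uv[1],1.])
def atz(ci,uv,z):
    d=ray(ci,uv); return ci[1]+d*(z-ci[1][2])/d[2]
def proj(ci,p):
    K,o,A=ci; q=K@(A.T@(np.asarray(p)-o)); return q[:2]/q[2]
def tri(cs,uvs):
    M=np.zeros((3,3));b=np.zeros(3)
    for c,u in zip(cs,uvs):
        d=ray(c,u);d/=np.linalg.norm(d);P=np.eye(3)-np.outer(d,d);M+=P;b+=P@c[1]
    return np.linalg.solve(M,b)
def tool(p):
    "shift from current measured TCP to p (world), in move units"
    s=ctrl.get_state(); T=R.from_quat(s['tcp_rot']).as_matrix()
    return T.T@(np.asarray(p)-s['eef_pos'])/0.025
E
python3 - <<'E'
from h import *
for c in("top","side"):
    im=imaging.read_camera(c); ci=cam(c)
    for n,z in(("plug_center",.049),("rack",.016),("cap",.03),("tray",.006),("plate",.03),("hole_mouth",.03),("stud_top",.055),("seal",.04)):
        try: r=imaging.silhouettes(c,n)
        except Exception as e: print(n,e); continue
        for d in r[:3]:
            m=d['mask']; ys,xs=np.nonzero(m)
            print(c,n,round(d['p'],2),np.round(d['uv'],1),len(xs),np.round([xs.mean(),ys.mean()],1),'col',im[m].mean(0).round(),'w',atz(ci,[xs.mean(),ys.mean()],z).round(4))
E
```

```text
top plug_center 0.56 [491.5 345.2] 170 [492.  346.4] col [69. 40. 74.] w [ 0.3912 -0.2371  0.049 ]
top plug_center 0.44 [331.8 267.2] 6844 [331.7 268.8] col [122. 121. 120.] w [0.5313 0.0384 0.049 ]
top rack 0.95 [494.  288.6] 1689 [491.9 291.7] col [115.  74.  35.] w [ 0.4834 -0.2552  0.016 ]
top cap 0.82 [206.4 264.5] 642 [206.2 263.8] col [134.  67.   4.] w [0.5448 0.2624 0.03  ]
top cap 0.81 [185.5 196.7] 669 [185.6 194.6] col [76. 32. 91.] w [0.6708 0.2996 0.03  ]
top tray 0.61 [201.2 275.4] 2087 [203.6 273.1] col [ 17.  60. 125.] w [0.5282 0.2729 0.006 ]
top tray 0.17 [135.2 302.3] 1451 [134.2 300.6] col [133. 133. 132.] w [0.4806 0.3995 0.006 ]
top plate 0.85 [330.  270.4] 6911 [331.5 269.1] col [122. 121. 120.] w [0.5307 0.0379 0.03  ]
top hole_mouth 0.91 [335.  270.1] 6984 [331.7 268.5] col [122. 121. 119.] w [0.5318 0.0374 0.03  ]
top stud_top 0.94 [330.4 265.9] 6717 [331.9 268.7] col [122. 121. 120.] w [0.5314 0.0383 0.055 ]
top seal 0.65 [397.3 170. ] 1770 [398.  166.2] col [100.  92.  83.] w [ 0.714  -0.0864  0.04  ]
top seal 0.62 [363.7 260. ] 347 [362.3 253.6] col [27.
[... 214 characters left out ...]
 [ 0.4832 -0.254   0.049 ]
side rack 0.6 [340.1 417.7] 3206 [340.6 415.4] col [114.  75.  38.] w [ 0.4814 -0.2594  0.016 ]
side cap 0.97 [276.4 222.3] 460 [275.1 221.5] col [129.  67.  22.] w [0.5422 0.2531 0.03  ]
side cap 0.6 [321.2 207.3] 361 [320.5 206.7] col [85. 50. 83.] w [0.6645 0.2851 0.03  ]
side plate 0.7 [307.3 283.9] 5203 [305.  283.7] col [120. 120. 114.] w [0.5272 0.0075 0.03  ]
side hole_mouth 0.75 [301.6 278.6] 5307 [305.2 283.8] col [120. 120. 114.] w [0.5272 0.0071 0.03  ]
side hole_mouth 0.53 [341.  414.2] 3339 [340.6 415.1] col [115.  76.  39.] w [ 0.4771 -0.2686  0.03  ]
side stud_top 0.71 [305.8 280.9] 5299 [304.7 283.6] col [120. 120. 114.] w [ 0.516  -0.0238  0.055 ]
```

Run:
```python
from h import *
ims={c:imaging.read_camera(c) for c in("top","side")}; cs={c:cam(c) for c in ims}
roi={"top":{"plug":(470,510,270,315),"ring":(285,320,270,300),"cap":(180,235,240,300)},"side":{"plug":(320,360,370,420),"ring":(265,295,250,272),"cap":(255,295,200,245)}}
uv={}
for c in ims:
    hsv=cv2.cvtColor(ims[c],cv2.COLOR_RGB2HSV).astype(int)
    for n,(a,b,e,f) in roi[c].items():
        H,S,V=[hsv[e:f,a:b,k] for k in range(3)]
        if n=="cap": m=(H>=6)&(H<=18)&(S>150)&(V>70)
        elif n=="plug": m=((H<6)|(H>172))&(S>190)&(V>60)
        else: m=((H<12)|(H>168))&(S>60)
        ys,xs=np.nonzero(m); 
        uv[c,n]=((xs.min()+xs.max())/2+a,(ys.min()+ys.max())/2+e) if n=="ring" else (xs.mean()+a,ys.mean()+e)
        print(c,n,len(xs),np.round(uv[c,n],1),xs.min()+a,xs.max()+a,ys.min()+e,ys.max()+e)
for n,z in(("plug",.049),("ring",.03),("cap",.03)):
    print(n,tri([cs[c] for c in cs],[uv[c,n] for c in cs]).round(4),[atz(cs[c],uv[c,n],z).round(4) for c in cs])
print(atz(cs["top"],(364,252),.055),atz(cs["side"],(327,281),.055))
big=cv2.resize(ims["top"][220:330,250:420],None,fx=4.7,fy=4.7,interpolation=cv2.INTER_CUBIC);cv2.imwrite("pics/topz.png",big[...,::-1])
```

```text
top plug 68 [503.5 292.5] 498 508 288 297
top ring 88 [301.5 284.5] 294 309 277 292
top cap 628 [206.4 263.2] 192 221 250 276
side plug 238 [341.  394.7] 336 346 382 408
side ring 30 [279.5 262. ] 273 286 259 265
side cap 404 [275.6 221.2] 266 285 207 233
plug [ 0.4827 -0.2591  0.0551] [array([ 0.4836, -0.2623,  0.049 ]), array([ 0.4835, -0.2542,  0.049 ])]
ring [0.5045 0.0922 0.0296] [array([0.5044, 0.0923, 0.03  ]), array([0.5044, 0.0916, 0.03  ])]
cap [0.5459 0.2631 0.0249] [array([0.5458, 0.2619, 0.03  ]), array([0.5435, 0.254 , 0.03  ])]
[ 0.55936959 -0.01850263  0.055     ] [ 0.55417402 -0.03095831  0.055     ]
```

View pics/topz.png

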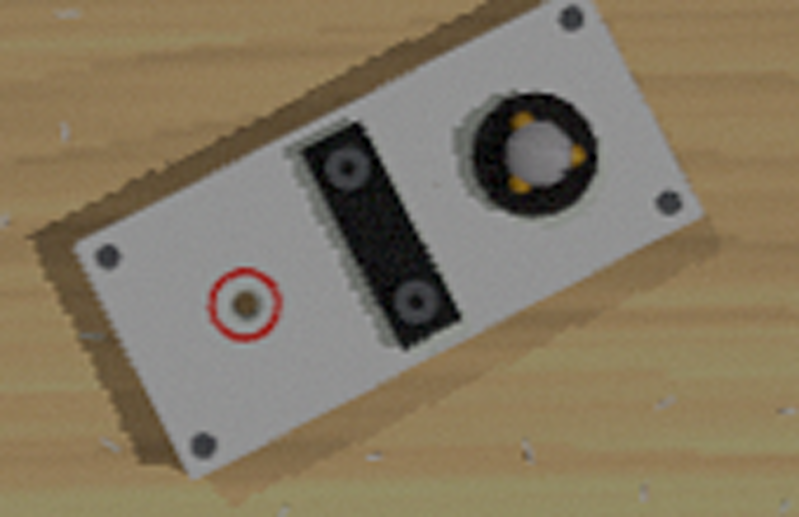

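Run:
```python
from h import *
print(tool([.52,.3,.23]),tool([.483,-.259,.23]))
```

```text
[-16.88490257  -9.92312651   0.05325313] [-21.37475436 -31.87765294   0.05300431]
```

```bash
python3 -m creep '[-16.9,-9.9,0,9.8,-16.9,-9.9,0,9.8,-16.9,-9.9,0,9.8,-16.9,-9.9,0,9.8,-16.9,-9.9,0,9.8,-16.9,-9.9,0,9.8,-16.9,-9.9,0,9.8,-16.9,-9.9,0,9.8,-16.9,-9.9,0,9.8,-16.9,-9.9,0,9.8,-16.9,-9.9,0,9.8,-16.9,-9.9,0,9.8,-16.9,-9.9,0,9.8,-16.9,-9.9,0,9.8]' 0 40
python3 - <<'E'
from h import *
s=ctrl.get_state();print(s['qpos'],R.from_quat(s['tcp_rot']).as_matrix().round(3))
print(tool([.52,.3,.23]),tool([.45,-.245,.22]))
E
```

```text
time: 2.27
eef_pos: [0.5216, 0.2991, 0.2313]
tcp_rot: [0.534, 0.846, 0.0, -0.0]
contact_force: [-0.4, 0.4, 0.6]
opening: 1.001
[ 3.51926937e-01  1.25920563e-01  1.76406901e+00  3.46983499e-04
  1.25177020e+00 -9.25042547e-02] [[-0.43   0.903 -0.   ]
 [ 0.903  0.43   0.   ]
 [ 0.    -0.    -1.   ]]
[ 0.05939173 -0.04150653  0.05131424] [-18.42044292 -11.9402238    0.44658477]
```

```bash
python3 - <<'E'
from h import *
im=imaging.read_camera("wrist"); cv2.imwrite("pics/w1.png",im[...,::-1]); K,o,A=cam("wrist"); print(K,o,A.round(3));
E
python3 -m creep '[-18.4,-11.9,0.4,0,-18.4,-11.9,0.4,0,-18.4,-11.9,0.4,0,-18.4,-11.9,0.4,0,-18.4,-11.9,0.4,0,-18.4,-11.9,0.4,0,-18.4,-11.9,0.4,0,-18.4,-11.9,0.4,0,-18.4,-11.9,0.4,0,-18.4,-11.9,0.4,0,-18.4,-11.9,0.4,0,-18.4,-11.9,0.4,0,-18.4,-11.9,0.4,0,-18.4,-11.9,0.4,0,-18.4,-11.9,0.4,0,-18.4,-11.9,0.4,0]'
python3 - <<'E'
from h import *
s=ctrl.get_state();print(s['qpos'])
im=imaging.read_camera("wrist"); cv2.imwrite("pics/w2.png",im[...,::-1]); ci=cam("wrist"); print(ci[1]); 
print(proj(ci,[.483,-.259,.066]))
E
```

```text
[[369.69466701   0.         319.21976846]
 [  0.         369.69466701 233.56189186]
 [  0.           0.           1.        ]] [0.48507762 0.37564423 0.37341504] [[ 0.902  0.409  0.139]
 [ 0.432 -0.854 -0.289]
 [-0.     0.321 -0.947]]
time: 3.65
eef_pos: [0.4517, -0.2416, 0.2211]
tcp_rot: [0.532, 0.847, 0.0, -0.0]
contact_force: [0.2, -0.0, 0.6]
opening: 1.003
[-6.89795766e-01 -6.73447686e-02  1.98097922e+00  8.84325341e-04
  1.22888483e+00 -1.13856494e+00]
[ 0.41598953 -0.16579129  0.36337527]
[342.00086546 247.26577041]
```

View pics/w1.png

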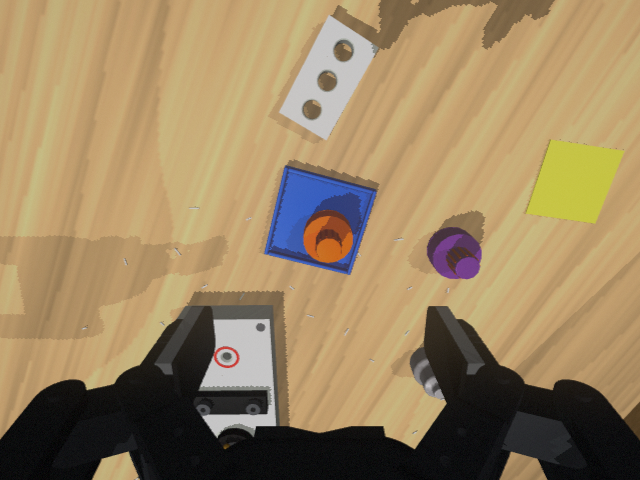

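View pics/w2.png

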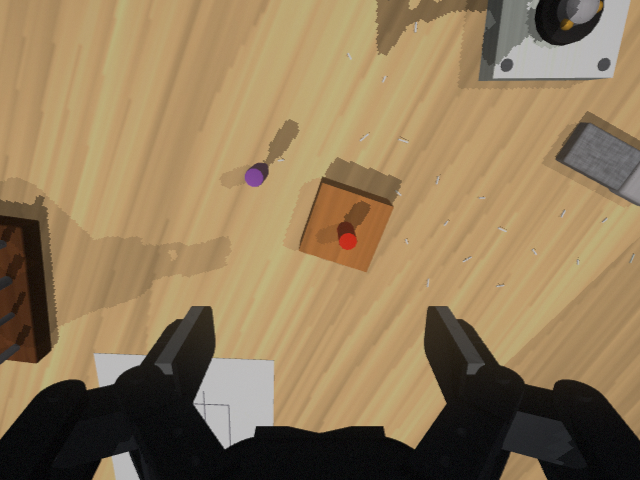

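Run:
```python
from h import *
im=imaging.read_camera("wrist"); ci=cam("wrist")
hsv=cv2.cvtColor(im,cv2.COLOR_RGB2HSV).astype(int); H,S,V=hsv[...,0],hsv[...,1],hsv[...,2]
m=((H<8)|(H>172))&(S>150)&(V>150); m[:215]=0;m[265:]=0;m[:,:325]=0;m[:,375:]=0
ys,xs=np.nonzero(m);print(len(xs),xs.min(),xs.max(),ys.min(),ys.max())
uv=[xs.mean(),ys.mean()];print(uv,atz(ci,uv,.066))
r=imaging.silhouettes("wrist","rack")[0]['mask'];c,_,_=cv2.minAreaRect(np.argwhere(r)[:,::-1].astype(np.float32));print(c,atz(ci,c,.02))
top=imaging.read_camera("top");hs=cv2.cvtColor(top,cv2.COLOR_RGB2HSV).astype(int)
m=((hs[...,0]<6)|(hs[...,0]>172))&(hs[...,1]>190)&(hs[...,2]>110);m[:270]=0;m[315:]=0;m[:,:470]=0
ys,xs=np.nonzero(m);print(len(xs),atz(cam("top"),[xs.mean(),ys.mean()],.066),atz(cam("top"),[xs.mean(),ys.mean()],.06))
```

```text
231 338 356 234 249
[np.float64(347.034632034632), np.float64(241.45021645021646)] [ 0.48458478 -0.25222849  0.066     ]
(345.5655212402344, 225.2137908935547) [ 0.48621381 -0.25130313  0.02      ]
61 [ 0.48426002 -0.2554492   0.066     ] [ 0.48388191 -0.25804512  0.06      ]
```

Run:
```python
from h import *
print(tool([.4845,-.2535,.10]))
```

```text
[-1.01509354  0.95441369  4.85380591]
```

```bash
python3 -m creep '[-1.0,0.95,2,0,-1.0,0.95,4,0,-1.0,0.95,4.85,0,-1.0,0.95,4.85,0,-1.0,0.95,4.85,0]' 90
python3 - <<'E'
from h import *
im=imaging.read_camera("wrist"); cv2.imwrite("pics/w3.png",im[...,::-1]); ci=cam("wrist")
s=ctrl.get_state();e=s['eef_pos'];print(e,proj(ci,e),proj(ci,[e[0],e[1],.066]))
hsv=cv2.cvtColor(im,cv2.COLOR_RGB2HSV).astype(int); H,S,V=hsv[...,0],hsv[...,1],hsv[...,2]
m=(((H<8)|(H>172))&(S>150)&(V>150)).astype(np.uint8)
n,l,st,ce=cv2.connectedComponentsWithStats(m)
for i in range(1,n):
    if st[i,4]>80: print(st[i],ce[i],atz(ci,ce[i],.066))
E
```

```text
time: 4.27
eef_pos: [0.4821, -0.2526, 0.0969]
tcp_rot: [0.532, 0.847, 0.0, -0.004]
contact_force: [-0.7, -0.1, 0.4]
opening: 0.646
[ 0.48377187 -0.25417651  0.10002331] [317.94638762 310.05090147] [318.1871777  276.53726679]
[308 268  30  27 617] [322.58995138 280.93679092] [ 0.48696108 -0.2554599   0.066     ]
```

View pics/w3.png

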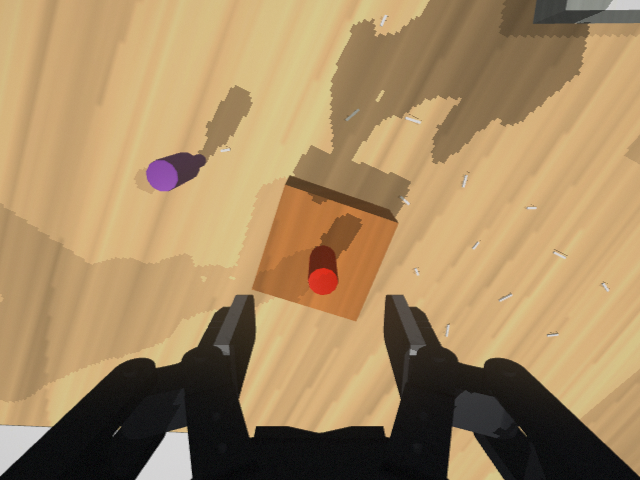

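```bash
python3 -m creep '[-0.08,0.08,0.8,0,-0.08,0.08,1.6,0,-0.08,0.08,2.4,0,-0.08,0.08,2.4,0,-0.08,0.08,2.4,0]' 90; python3 -m creep '[0,0,0,0,0,0,0,0,0,0,0,0,0,0,0,0,0,0,0,0,0,0,0,0,0,0,0,0,0,0,0,0]' 255 50
python3 - <<'E'
from h import *
im=imaging.read_camera("wrist"); cv2.imwrite("pics/w4.png",im[...,::-1]); print(ctrl.get_state()['eef_pos'])
E
```

```text
time: 4.73
eef_pos: [0.4875, -0.2567, 0.0424]
tcp_rot: [0.532, 0.847, -0.0, 0.001]
contact_force: [-0.3, -0.4, 0.3]
opening: 0.644
time: 5.4
eef_pos: [0.4875, -0.2571, 0.0422]
tcp_rot: [0.532, 0.846, -0.0, 0.001]
contact_force: [-1.8, 0.6, 7.1]
opening: 0.167
[ 0.48746797 -0.25710118  0.04219734]
```

View pics/w4.png

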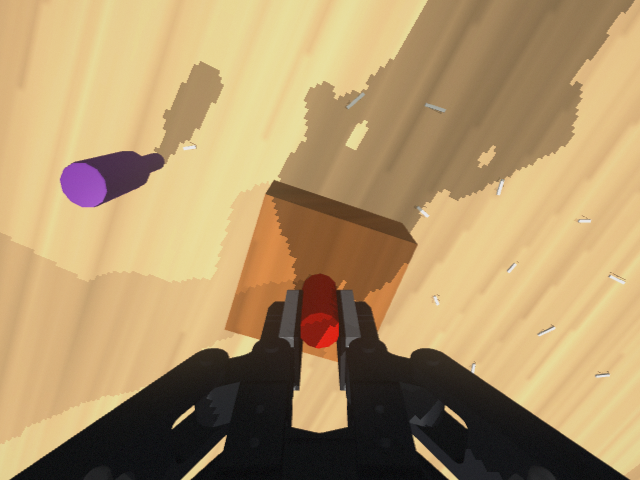

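```bash
python3 -m creep '[0,0,-0.6,0,0,0,-1.4,0,0,0,-2.6,0,0,0,-3.6,0,0,0,-3.6,0,0,0,-3.6,0]'
python3 - <<'E'
from h import *
im=imaging.read_camera("wrist"); cv2.imwrite("pics/w5.png",im[...,::-1]); ci=cam("wrist"); s=ctrl.get_state();e=s['eef_pos']
T=R.from_quat(s['tcp_rot']).as_matrix()
print(e,tool([.5044,.0922,.13]))
# predicted plug tip/top if plug coaxial with tool
print(proj(ci,e+T@[0,0,.038]),proj(ci,e+T@[0,0,-.024]))
E
```

```text
time: 5.95
eef_pos: [0.4875, -0.257, 0.1322]
tcp_rot: [0.532, 0.846, -0.0, 0.002]
contact_force: [0.4, 0.3, -0.5]
opening: 0.169
[ 0.48639395 -0.25616589  0.1302928 ] [1.22491652e+01 6.68213018e+00 6.72187526e-03]
[318.1455033  273.21719123] [317.73508984 343.12857146]
```

View pics/w5.png

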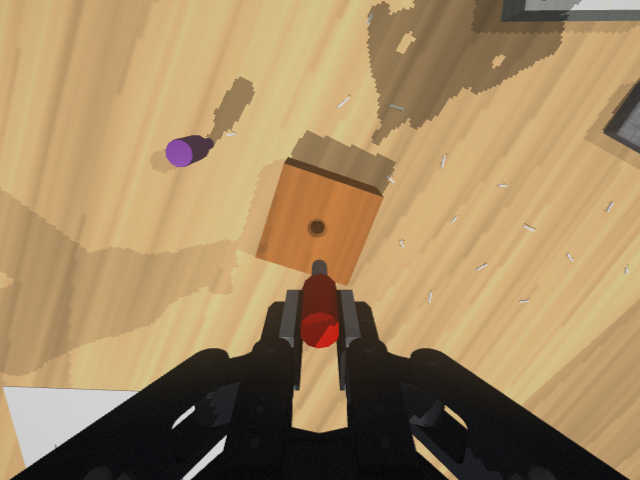

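Run:
```python
from h import *
im=cv2.imread("pics/w5.png")[...,::-1].copy(); ci=cam("wrist"); s=ctrl.get_state();e=s['eef_pos']
T=R.from_quat(s['tcp_rot']).as_matrix()
hsv=cv2.cvtColor(im,cv2.COLOR_RGB2HSV).astype(int); H,S,V=hsv[...,0],hsv[...,1],hsv[...,2]
m=(((H<8)|(H>172))&(S>150)&(V>40)).astype(np.uint8)
m[:255]=0;m[360:]=0;m[:,:290]=0;m[:,350:]=0
for y in range(270,352,4):
    x=np.nonzero(m[y])[0]; print(y,(x.min(),x.max()) if len(x) else None,end=' ')
print()
for uv in[(320,330),(320.5,329)]: p=atz(ci,uv,e[2]+.024);print('top',p,T.T@(p-e)*1e3)
for uv in[(320,265)]: p=atz(ci,uv,e[2]-.038);print('tip',p,T.T@(p-e)*1e3)
p=atz(ci,(317,228),.032);print('rackhole',p,T.T@(p-e)*1e3)
cv2.imwrite("pics/w5z.png",cv2.resize(im[215:365,240:400],None,fx=4,fy=4,interpolation=cv2.INTER_CUBIC)[...,::-1])
```

```text
270 None 274 (np.int64(317), np.int64(322)) 278 (np.int64(310), np.int64(329)) 282 (np.int64(306), np.int64(333)) 286 (np.int64(306), np.int64(334)) 290 (np.int64(304), np.int64(335)) 294 (np.int64(305), np.int64(334)) 298 (np.int64(303), np.int64(335)) 302 (np.int64(303), np.int64(336)) 306 (np.int64(303), np.int64(336)) 310 (np.int64(302), np.int64(336)) 314 (np.int64(302), np.int64(337)) 318 (np.int64(301), np.int64(336)) 322 (np.int64(301), np.int64(338)) 326 (np.int64(300), np.int64(338)) 330 (np.int64(300), np.int64(338)) 334 (np.int64(300), np.int64(338)) 338 (np.int64(301), np.int64(337)) 342 (np.int64(306), np.int64(333)) 346 (np.int64(312), np.int64(328)) 350 None 
top [ 0.48466825 -0.25064462  0.1542928 ] [  5.71007004   0.84264622 -24.00307356]
top [ 0.48464884 -0.25017829  0.1542928 ] [  6.13882972   1.02703939 -24.0032644 ]
tip [ 0.48523545 -0.25145155  0.0922928 ] [ 4.77342441  0.98432864 37.99753505]
rackhole [ 0.48305224 -0.2512829   0.032     ] [ 5.90595692 -0.93033315 98.2890592 ]
```

View pics/w5z.png

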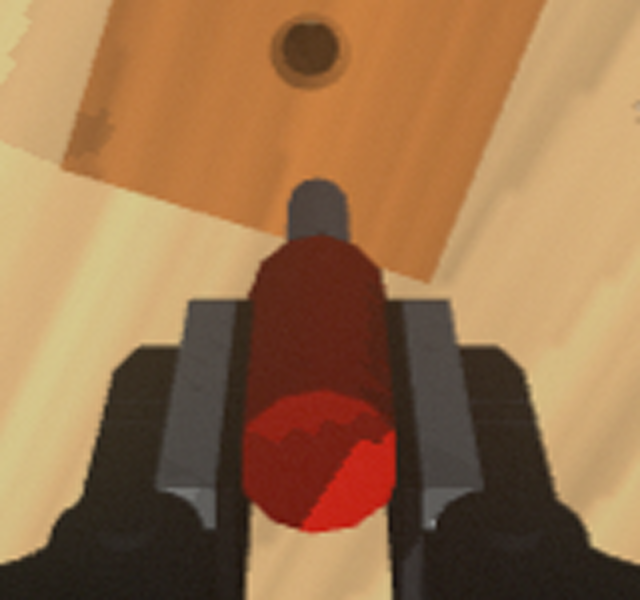

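```bash
python3 -m creep '[12,6.6,0,0,12,6.6,0,0,12,6.6,0,0,12,6.6,0,0,12,6.6,0,0,12,6.6,0,0,12,6.6,0,0,12,6.6,0,0,12,6.6,0,0,12,6.6,0,0,12,6.6,1.2,0,12,6.6,1.2,0,12,6.6,1.2,0,12,6.6,1.2,0,12,6.6,1.2,0]'
python3 - <<'E'
from h import *
im=imaging.read_camera("wrist"); cv2.imwrite("pics/w6.png",im[...,::-1]); ci=cam("wrist"); s=ctrl.get_state();e=s['eef_pos']
T=R.from_quat(s['tcp_rot']).as_matrix();print(e)
hsv=cv2.cvtColor(im,cv2.COLOR_RGB2HSV).astype(int); H,S,V=hsv[...,0],hsv[...,1],hsv[...,2]
m=(((H<10)|(H>170))&(S>90)).astype(np.uint8)
n,l,st,ce=cv2.connectedComponentsWithStats(m)
for i in range(1,n):
    if st[i,4]>60: print(st[i],ce[i])
for z in(.062,.03,.0): print(proj(ci,e+T@[.0053,.001,e[2]-z]))
E
```

```text
time: 7.25
eef_pos: [0.5059, 0.0847, 0.1009]
tcp_rot: [0.533, 0.846, 0.0, 0.0]
contact_force: [0.2, 0.5, 0.3]
opening: 0.17
[0.50604031 0.08486387 0.10114124]
[302 215  46  43 601] [324.39767055 235.73710483]
[ 300  274   39   75 2431] [319.15014397 312.29535171]
[320.02622713 263.15302171]
[319.90297167 242.45391957]
[319.81396889 227.50709665]
```

View pics/w6.png

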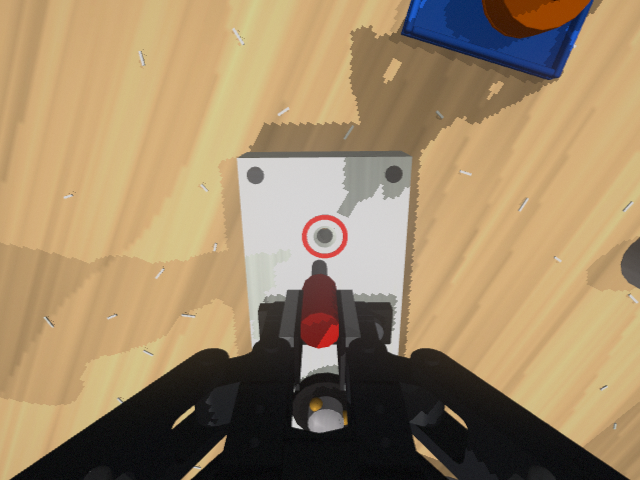

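Run:
```python
from h import *
ci=cam("wrist"); s=ctrl.get_state();e=s['eef_pos'];T=R.from_quat(s['tcp_rot']).as_matrix()
print(e,T.T@(atz(ci,(324.7,236.3),.03)-e)*1e3, (T.T@(atz(ci,(324.7,236.3),.03)-e)*1e3-[5.3,1,0])/25)
```

```text
[0.50604031 0.08486387 0.10114124] [ 9.30467151  3.925262   71.1395191 ] [0.16018686 0.11701048 2.84558076]
```

```bash
python3 -m creep '[0.16,0.12,0.5,0,0.16,0.12,1.0,0,0.16,0.12,1.0,0,0.16,0.12,1.0,0,0.16,0.12,1.0,0,0.16,0.12,1.0,0]'
python3 - <<'E'
from h import *
im=imaging.read_camera("wrist"); ci=cam("wrist"); s=ctrl.get_state();e=s['eef_pos']
cv2.imwrite("pics/w7z.png",cv2.resize(im[195:365,230:410],None,fx=3.5,fy=3.5,interpolation=cv2.INTER_CUBIC)[...,::-1])
T=R.from_quat(s['tcp_rot']).as_matrix();print(e)
hsv=cv2.cvtColor(im,cv2.COLOR_RGB2HSV).astype(int); H,S,V=hsv[...,0],hsv[...,1],hsv[...,2]
m=(((H<10)|(H>170))&(S>90)).astype(np.uint8)
n,l,st,ce=cv2.connectedComponentsWithStats(m)
for i in range(1,n):
    if st[i,4]>60: print(st[i],ce[i])
for z in(e[2]-.038,.03): print(proj(ci,e+T@[.0053,.001,e[2]-z]))
E
```

```text
time: 7.8
eef_pos: [0.5068, 0.0906, 0.0758]
tcp_rot: [0.532, 0.846, 0.0, 0.001]
contact_force: [0.1, -0.3, 0.1]
opening: 0.167
[0.50684021 0.090616   0.07581237]
[ 294  236   51  113 3066] [319.11741683 300.95303327]
[320.0647677  264.06649433]
[320.03039437 258.38361154]
```

View pics/w7z.png

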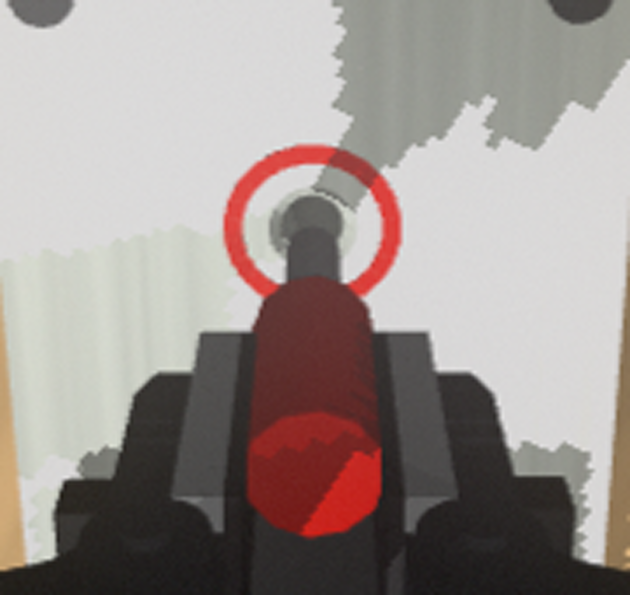

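```bash
python3 -m creep '[-0.03,-0.01,0.3,0,-0.03,-0.01,0.5,0,-0.03,-0.01,0.7,0,-0.03,-0.01,0.9,0,-0.03,-0.01,1.1,0,-0.03,-0.01,1.1,0,-0.03,-0.01,1.1,0]'
```

```text
time: 8.43
eef_pos: [0.5061, 0.0898, 0.0471]
tcp_rot: [0.532, 0.846, -0.0, -0.0]
contact_force: [0.5, -0.9, -0.3]
opening: 0.167
```

```bash
python3 -m creep '[0,0,0.1,0,0,0,0.2,0,0,0,0.3,0,0,0,0.3,0]';python3 -m creep '[0,0,0.05,0,0,0,0.1,0,0,0,0.15,0,0,0,0.15,0,0,0,0.15,0]'
```

```text
time: 8.77
eef_pos: [0.5064, 0.0898, 0.0402]
tcp_rot: [0.532, 0.846, -0.0, -0.0]
contact_force: [-1.0, -0.3, 0.6]
opening: 0.165
time: 9.18
eef_pos: [0.5068, 0.0898, 0.04]
tcp_rot: [0.532, 0.847, -0.001, -0.001]
contact_force: [-9.9, -0.5, 22.8]
opening: 0.165
```

```bash
python3 -m creep '[0,0,0,0,0,0,-0.1,0,0,0,-0.1,0,0,0,-0.1,0,0,0,-0.1,0,0,0,-0.1,0]' 110; python3 -m creep '[0,0,-1,0,0,0,-2.5,0,0,0,-4,0,0,0,-4,0,0,0,-4,0]'
python3 - <<'E'
from h import *
for c in("wrist","side"):
    im=imaging.read_camera(c); cv2.imwrite(f"pics/{c}8.png",im[...,::-1])
ci=cam("wrist");print(proj(ci,[.5044,.0922,.064]),proj(ci,[.5044,.0922,.03]))
E
```

```text
time: 9.68
eef_pos: [0.506, 0.0898, 0.0384]
tcp_rot: [0.532, 0.846, -0.0, -0.0]
contact_force: [0.5, 0.3, 0.6]
opening: 0.57
time: 10.1
eef_pos: [0.5084, 0.0898, 0.1417]
tcp_rot: [0.532, 0.846, 0.002, 0.003]
contact_force: [0.1, -0.2, -0.8]
opening: 0.566
[318.36991201 245.00773402] [318.52821321 228.25694701]
```

View pics/wrist8.png

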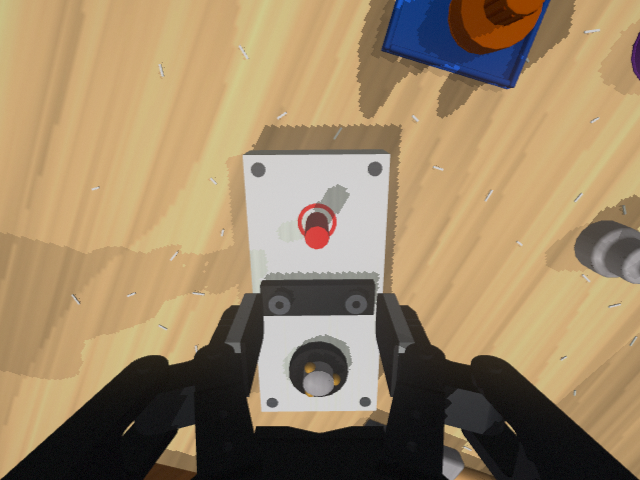

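View pics/side8.png

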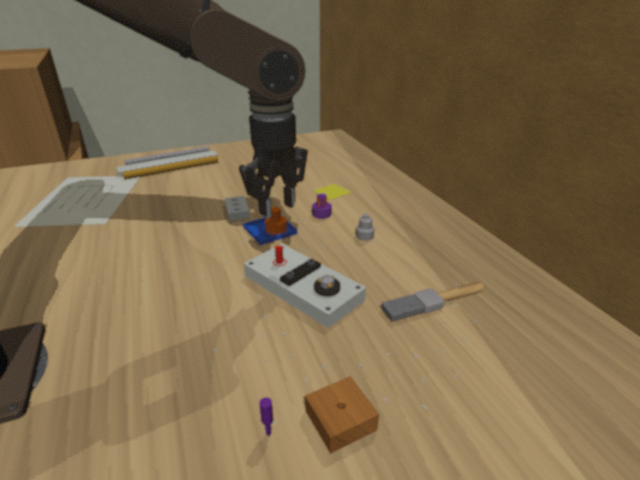

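Run:
```python
from h import *
s=ctrl.get_state();print(s['eef_pos'],tool([.53,.255,.13]))
```

```text
[0.50562327 0.0897949  0.13788063] [5.53465863 3.73997229 0.31408061]
```

```bash
python3 -m creep '[5.5,3.7,0.3,0,5.5,3.7,0.3,0,5.5,3.7,0.3,0,5.5,3.7,0.3,0,5.5,3.7,0.3,0,5.5,3.7,0.3,0,5.5,3.7,0.3,0,5.5,3.7,0.3,0]'
python3 - <<'E'
from h import *
im=imaging.read_camera("wrist"); cv2.imwrite("pics/w9.png",im[...,::-1]); ci=cam("wrist");s=ctrl.get_state();e=s['eef_pos']
T=R.from_quat(s['tcp_rot']).as_matrix();print(e,s['qpos'])
r=imaging.silhouettes("wrist","cap")
for d in r[:2]:
    ys,xs=np.nonzero(d['mask']);print(d['p'],len(xs),xs.min(),xs.max(),ys.min(),ys.max(),im[d['mask']].mean(0))
E
```

```text
time: 10.87
eef_pos: [0.5293, 0.2526, 0.1298]
tcp_rot: [0.533, 0.846, -0.001, -0.001]
contact_force: [-0.6, -0.1, -1.0]
opening: 0.567
[0.52967406 0.25248238 0.13033753] [ 2.72082094e-01  1.98642232e-01  1.87703840e+00 -2.23713209e-04
  1.06785887e+00 -1.74069169e-01]
0.88 5108 485 574 210 284 [105.52975724  62.67776038 110.87646829]
0.69 4235 316 386 186 260 [185.52845336  94.69279811  41.035183  ]
```

View pics/w9.png

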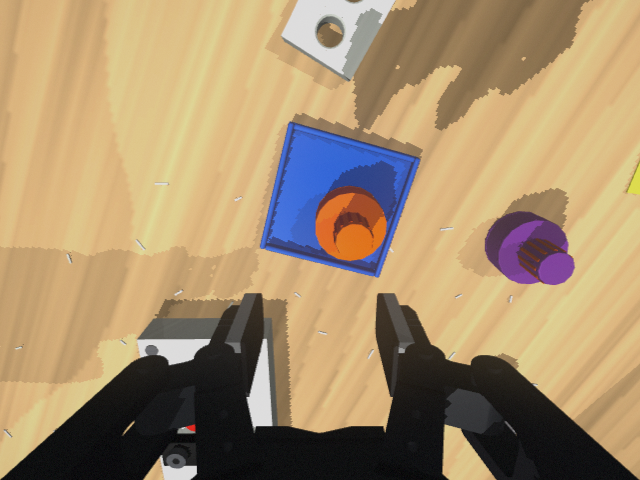

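Run:
```python
from h import *
ci=cam("wrist");im=cv2.imread("pics/w9.png")[...,::-1]
hsv=cv2.cvtColor(im.copy(),cv2.COLOR_RGB2HSV).astype(int); V=hsv[...,2];H=hsv[...,0];S=hsv[...,1]
m=(H>5)&(H<22)&(S>170)&(V>200);m[:,:300]=0;m[:,400:]=0;m[:218]=0;m[275:]=0
k=cv2.morphologyEx(m.astype(np.uint8),cv2.MORPH_OPEN,np.ones((5,5)));n,l,st,ce=cv2.connectedComponentsWithStats(k)
for i in range(1,n):print(st[i],ce[i])
print(atz(ci,(354,242),.057),atz(ci,(351,220),.029))
print(tool(atz(ci,(354,242),.057)),tool(atz(ci,(351,220),.029)))
# model render: rim circles for candidate
for cx,cy in[atz(ci,(354,242),.057)[:2]]:
    a=np.linspace(0,2*np.pi,24)
    P=np.array([proj(ci,[cx+.025*np.cos(t),cy+.025*np.sin(t),.029]) for t in a]);print('shoulder',P.min(0),P.max(0))
    P=np.array([proj(ci,[cx+.012*np.cos(t),cy+.012*np.sin(t),.057]) for t in a]);print('top',P.min(0),P.max(0))
```

```text
[ 316  218   70   42 1932] [349.41459627 238.60300207]
[0.54783814 0.2662298  0.057     ] [0.54549965 0.27163722 0.029     ]
[0.18817409 0.88751127 2.94822193] [0.42358306 0.89778878 4.06822684]
shoulder [314.39287931 192.91216526] [386.54137787 261.40420028]
top [334.71266474 223.65154125] [373.30610666 259.83462124]
```

```bash
python3 -m creep '[0.19,0.89,0.8,0,0.19,0.89,1.6,0,0.19,0.89,1.6,0,0.19,0.89,1.6,0,0.19,0.89,1.6,0,0.19,0.89,1.6,0,0.19,0.89,1.6,0,0.19,0.89,1.6,0]'
python3 - <<'E'
from h import *
im=imaging.read_camera("wrist"); cv2.imwrite("pics/w10.png",im[...,::-1]); ci=cam("wrist");s=ctrl.get_state();e=s['eef_pos'];print(e)
print(proj(ci,[e[0],e[1],.057]))
E
```

```text
time: 11.63
eef_pos: [0.5487, 0.2677, 0.0926]
tcp_rot: [0.533, 0.846, 0.001, 0.001]
contact_force: [0.2, -0.4, 0.3]
opening: 0.572
[0.54857322 0.26775651 0.09235936]
[318.03748948 275.32188462]
```

View pics/w10.png

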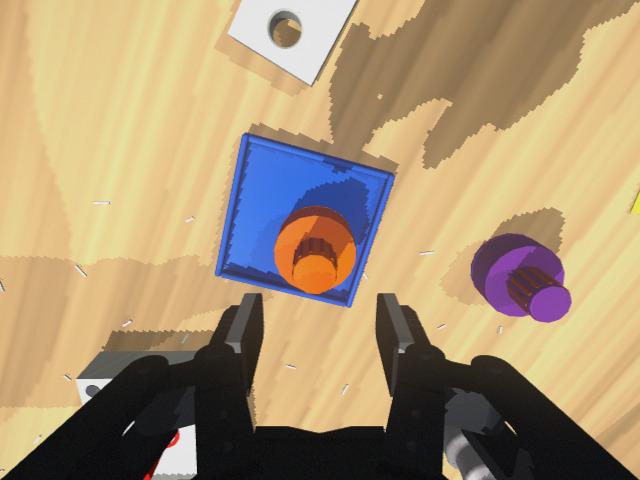

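```bash
python3 -m creep '[0.03,-0.09,0.8,0,0.03,-0.09,1.6,0,0.03,-0.09,2.2,0,0.03,-0.09,2.4,0,0.03,-0.09,2.4,0,0.03,-0.09,2.4,0]'; python3 -m creep '[0,0,0,0,0,0,0,0,0,0,0,0,0,0,0,0,0,0,0,0,0,0,0,0,0,0,0,0]' 255 100
python3 - <<'E'
from h import *
im=imaging.read_camera("wrist"); cv2.imwrite("pics/w11.png",im[...,::-1]); print(ctrl.get_state()['eef_pos'])
E
```

```text
time: 12.18
eef_pos: [0.5462, 0.2676, 0.0319]
tcp_rot: [0.532, 0.846, 0.0, 0.0]
contact_force: [-0.3, -0.0, 0.8]
opening: 0.569
time: 12.77
eef_pos: [0.5472, 0.2678, 0.0333]
tcp_rot: [0.532, 0.846, 0.001, 0.001]
contact_force: [-1.0, -0.4, 6.0]
opening: 0.242
[0.54713421 0.26783663 0.03327448]
```

View pics/w11.png

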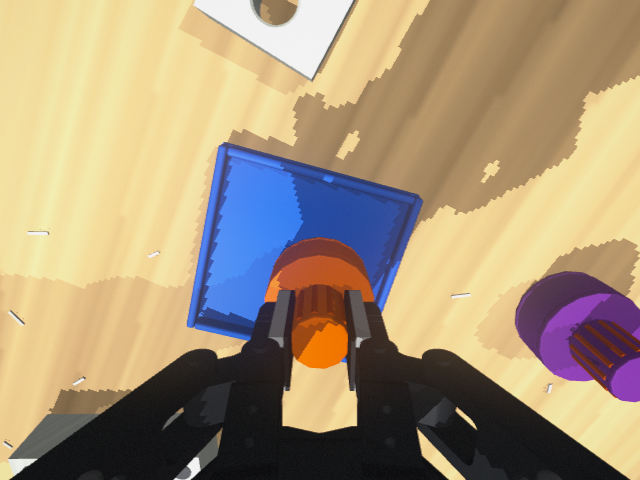

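```bash
python3 -m creep '[0,0,-0.8,0,0,0,-2,0,0,0,-3.2,0,0,0,-4,0,0,0,-4,0,0,0,-4,0,0,0,-4,0,0,0,-4,0]'
python3 - <<'E'
from h import *
im=imaging.read_camera("wrist"); cv2.imwrite("pics/w12.png",im[...,::-1]);ci=cam("wrist");s=ctrl.get_state();e=s['eef_pos'];print(e)
T=R.from_quat(s['tcp_rot']).as_matrix()
print('top',proj(ci,e+T@[0,0,-.0237]),'rim',proj(ci,e+T@[0,0,.0293]))
print(tool([.558,-.02,.13]))
E
```

```text
time: 13.48
eef_pos: [0.5443, 0.267, 0.1288]
tcp_rot: [0.532, 0.846, -0.002, -0.001]
contact_force: [-0.8, -0.3, -0.2]
opening: 0.245
[0.54442895 0.26695649 0.12882646]
top [317.8176099  342.64071871] rim [318.16298813 280.40614204]
[-10.58193584  -4.47981112  -0.03540863]
```

View pics/w12.png

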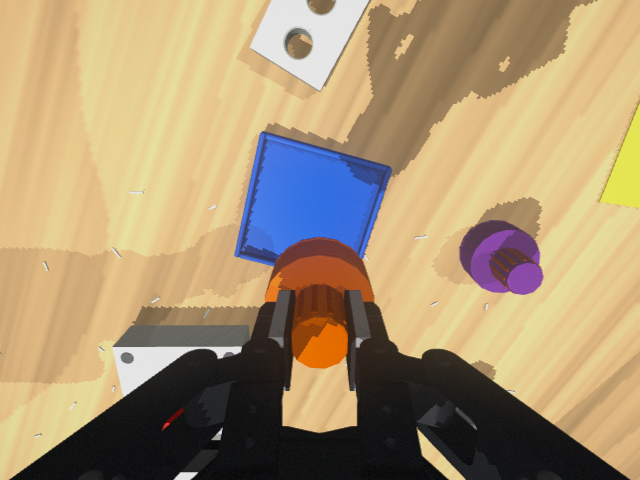

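```bash
python3 -m creep '[-11.9,-4.44,0,0,-11.9,-4.44,0,0,-11.9,-4.44,0,0,-11.9,-4.44,0,0,-11.9,-4.44,0,0,-11.9,-4.44,0,0,-11.9,-4.44,0,0,-11.9,-4.44,0,0,-11.9,-4.44,0,0,-11.9,-4.44,0,0,-11.9,-4.44,0,0,-11.9,-4.44,0,0,-11.9,-4.44,0,0]'
python3 - <<'E'
from h import *
im=imaging.read_camera("wrist"); cv2.imwrite("pics/w13.png",im[...,::-1]);ci=cam("wrist");s=ctrl.get_state();e=s['eef_pos'];print(e)
print(proj(ci,[.5586,-.0168,.055]),proj(ci,[.5586,-.0168,.03]))
E
```

```text
time: 14.62
eef_pos: [0.5742, -0.0473, 0.1308]
tcp_rot: [0.532, 0.847, -0.0, -0.001]
contact_force: [0.6, 0.6, -1.1]
opening: 0.244
[ 0.5743546  -0.04739624  0.13101262]
[316.87622151 194.31392211] [317.10646698 186.03155562]
```

View pics/w13.png

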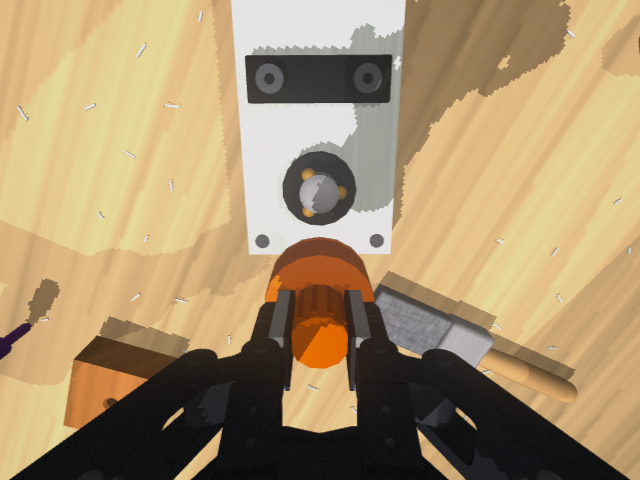

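Run:
```python
from h import *
im=cv2.imread("pics/w13.png");ci=cam("wrist");s=ctrl.get_state();e=s['eef_pos'];T=R.from_quat(s['tcp_rot']).as_matrix()
cv2.imwrite("pics/w13z.png",cv2.resize(im[140:240,260:380],None,fx=6,fy=6,interpolation=cv2.INTER_CUBIC))
g=im.max(2); m=((g<60)).astype(np.uint8);m[:145]=0;m[232:]=0;m[:,:270]=0;m[:,:][:,365:]=0
c=np.concatenate(cv2.findContours(m,cv2.RETR_EXTERNAL,cv2.CHAIN_APPROX_NONE)[0])
E=cv2.fitEllipse(cv2.convexHull(c));print(E)
print('seal',T.T@(atz(ci,E[0],.0395)-e)*1e3)
print('stud',T.T@(atz(ci,(320,195),.055)-e)*1e3)
# cap rim ellipse prediction, offset (0,1mm)
for ox,oy in((0,.001),(.002,.001),(-.002,.001)):
  P=np.array([proj(ci,e+T@[ox+.025*np.cos(t),oy+.025*np.sin(t),.0293]) for t in np.linspace(0,6.28,90)]);Q=np.array([proj(ci,e+T@[ox+.012*np.cos(t),oy+.012*np.sin(t),-.0237]) for t in np.linspace(0,6.28,90)])
  print(P.min(0),P.max(0),Q.min(0),Q.max(0))
```

```text
((341.01361083984375, 187.79608154296875), (20.924001693725586, 52.42231369018555), 3.4114394187927246)
seal [35.1393501  14.52409029 91.52344079]
stud [33.94657229  1.0288134  76.0284763 ]
[271.19481157 234.14072098] [368.95180477 322.81347412] [288.49816368 314.6206075 ] [352.34603218 369.034017  ]
[271.03295403 230.26428395] [369.12356401 319.54396842] [288.35810337 309.80304401] [352.50282298 364.72375885]
[271.35557185 237.98973678] [368.78120994 326.06173027] [288.63693361 319.39254687] [352.1906859  373.30564953]
```

View pics/w13z.png

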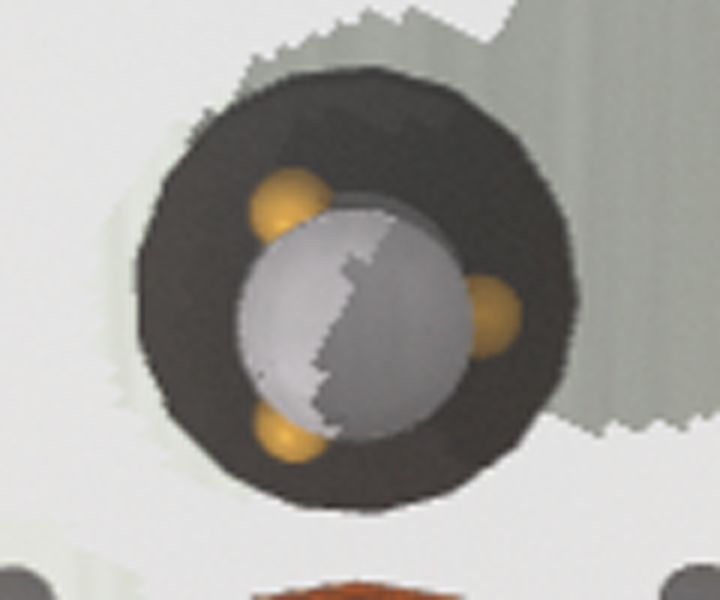

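Run:
```python
from h import *
ci=cam("wrist");s=ctrl.get_state();e=s['eef_pos'];T=R.from_quat(s['tcp_rot']).as_matrix()
for n,uv,z in(('stud',(319.5,193.3),.0525),('seal',(319.6,188.3),.040)):
    print(n,T.T@(atz(ci,uv,z)-e)*1e3, atz(ci,uv,z))
print(e)
```

```text
stud [34.43246166  0.72999452 78.52883392] [ 0.55999339 -0.01605251  0.0525    ]
seal [34.90880994  0.80616609 91.02903309] [ 0.55984756 -0.0155873   0.04      ]
[ 0.5743546  -0.04739624  0.13101262]
```

```bash
python3 -m creep '[0.7,0,0,0,1.4,0,0,0,1.4,0,0,0,1.4,0,0,0,1.4,0,0.6,0,1.4,0,1.2,0,1.4,0,1.6,0,1.4,0,1.6,0,1.4,0,1.6,0,1.4,0,1.6,0]'
python3 - <<'E'
from h import *
for c in("wrist","side"):
    im=imaging.read_camera(c); 
    if c=="side": im=cv2.resize(im[220:360,220:400],None,fx=4.2,fy=4.2,interpolation=cv2.INTER_CUBIC)
    cv2.imwrite(f"pics/{c}14.png",im[...,::-1])
print(ctrl.get_state()['eef_pos'])
E
```

```text
time: 15.5
eef_pos: [0.56, -0.0174, 0.092]
tcp_rot: [0.532, 0.846, 0.0, 0.001]
contact_force: [0.1, -0.0, 0.7]
opening: 0.246
[ 0.56027105 -0.01750922  0.0924371 ]
```

View pics/side14.png

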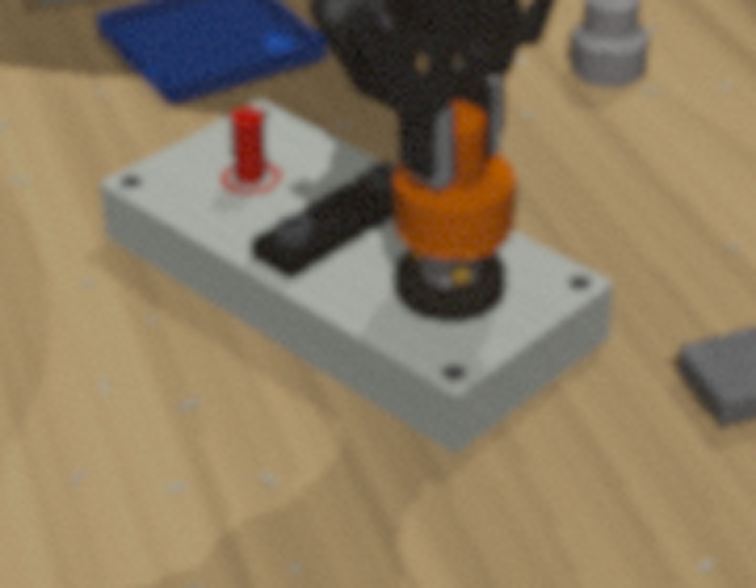

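```bash
python3 -m creep '[0,0,0.15,0,0,0,0.3,0,0,0,0.46,0,0,0,0.46,0,0,0,0.46,0]'; python3 -m creep '[0,0,0.08,0,0,0,0.16,0,0,0,0.16,0]';python3 -m creep '[0,0,0.08,0,0,0,0.16,0,0,0,0.16,0]'
```

```text
time: 16.02
eef_pos: [0.5593, -0.0171, 0.0797]
tcp_rot: [0.532, 0.846, 0.0, -0.0]
contact_force: [-0.5, 0.1, -0.3]
opening: 0.248
time: 16.27
eef_pos: [0.5602, -0.0171, 0.0775]
tcp_rot: [0.533, 0.846, 0.0, 0.0]
contact_force: [-1.7, 2.5, 6.8]
opening: 0.24
time: 16.52
eef_pos: [0.5596, -0.0174, 0.0716]
tcp_rot: [0.532, 0.846, 0.0, 0.001]
contact_force: [1.4, 0.7, -3.8]
opening: 0.249
```

```bash
python3 -m creep '[0,0,0.08,0,0,0,0.16,0,0,0,0.16,0]';python3 -m creep '[0,0,0.08,0,0,0,0.08,0,0,0,0.08,0]';python3 -m creep '[0,0,0.08,0,0,0,0.08,0,0,0,0.08,0]'
```

```text
time: 16.77
eef_pos: [0.5596, -0.0174, 0.0679]
tcp_rot: [0.532, 0.846, -0.0, -0.0]
contact_force: [-1.1, 0.5, 5.0]
opening: 0.248
time: 17.02
eef_pos: [0.5596, -0.0174, 0.0667]
tcp_rot: [0.532, 0.847, -0.0, -0.0]
contact_force: [-2.4, -0.3, 5.8]
opening: 0.247
time: 17.27
eef_pos: [0.5597, -0.0174, 0.0653]
tcp_rot: [0.532, 0.847, -0.0, -0.0]
contact_force: [-3.5, -0.1, 8.9]
opening: 0.247
```

```bash
python3 -m creep '[0,0,0.06,0,0,0,0.06,0,0,0,0.06,0]';python3 -m creep '[0,0,0.05,0,0,0,0.05,0,0,0,0.05,0,0,0,0.05,0]'
```

```text
time: 17.52
eef_pos: [0.5597, -0.0175, 0.0651]
tcp_rot: [0.532, 0.847, -0.001, -0.0]
contact_force: [-7.7, 1.8, 15.6]
opening: 0.247
time: 17.85
eef_pos: [0.5599, -0.0175, 0.0651]
tcp_rot: [0.532, 0.847, -0.001, -0.001]
contact_force: [-9.6, 1.3, 20.4]
opening: 0.247
```

```bash
python3 -m creep '[0,0,0,0,0,0,0,0,0,0,0,0,0,0,0,0,0,0,0,0,0,0,0,0,0,0,0,0,0,0,0,0,0,0,0,0,0,0,0,0]'
python3 - <<'E'
from h import *
im=imaging.read_camera("side"); im=cv2.resize(im[190:440,220:420],None,fx=2.4,fy=2.4,interpolation=cv2.INTER_CUBIC)
cv2.imwrite("pics/side15.png",im[...,::-1]); im=imaging.read_camera("top");cv2.imwrite("pics/top15.png",im[...,::-1])
s=ctrl.get_state();print(s['eef_pos'],s['contact_force'])
E
```

```text
time: 18.68
eef_pos: [0.5599, -0.0175, 0.0651]
tcp_rot: [0.532, 0.847, -0.001, -0.001]
contact_force: [-9.1, 0.9, 21.8]
opening: 0.252
[ 0.55985438 -0.01753205  0.06503879] [-9.15265849  0.90848318 21.74548133]
```

View pics/side15.png

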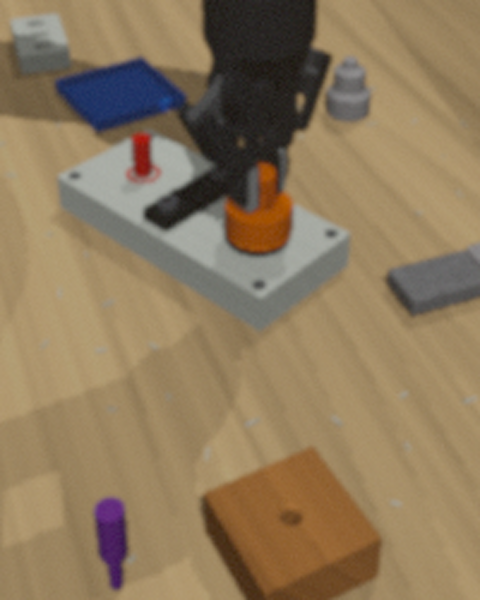

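View pics/top15.png

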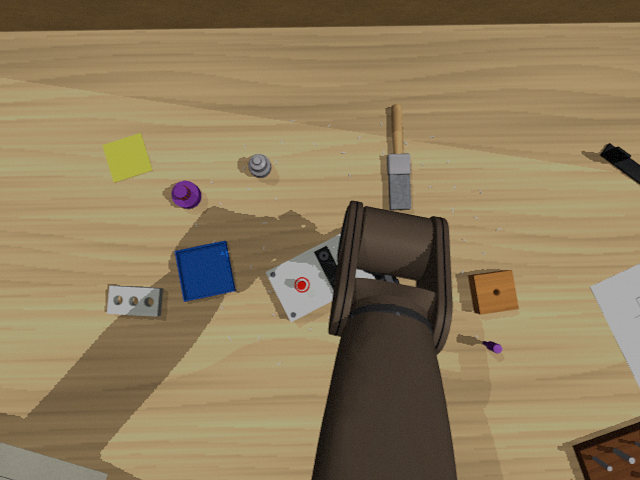

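The side view shows the cap's skirt down on the seal with the gripper still holding it, at about (258,220), and the red plug seated in its ring at (142,165). In the top view the bystanders are where they started. The push is steady at about 21 N, so I'm handing the job in.

```bash
python3 -c "
from plant import ctrl
print(ctrl.sign_off()); s=ctrl.get_state(); print(s['time'],s['eef_pos'],s['contact_force'])"
```

```text
the job is handed in; nothing more can be done
None
the job is handed in; nothing more can be done
```

The red plug is pushed home and the orange cap is clicked onto the stud. I handed the job in with the gripper still pressing down on the cap, at about 18.7 s of the allowed 72 s.

- **Plug:** it went into the ringed hole with no measurable resistance. It then stopped hard with about 23 N of push at TCP z = 0.040 m, the height I worked out for fully home. After I let go, the wrist and side pictures showed the handle sitting on the plate inside the ring.
- **Cap:** the force rose to about 7 N at the balls and then fell to −4 N as it clicked. It rose again to about 9 N over the seal's travel. The cap then stopped hard at TCP z = 0.0651 m, against 0.0653 m expected for a fully squashed seal. The push held steady at about 21.8 N over the last second.
- **Bystanders:** the last top picture shows them where they started.
- **Disagreements:** the cameras differed by 3 to 5 mm on the plug's starting position, so I gripped it about 5 mm off the pad centre. I corrected for this by eye with the wrist camera before inserting it. The final press also has a sideways reading of about 9 N, which I left alone because the cap stayed in place.

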